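# Right the tipped bottle and snap its cap home

### The arm

A 7-joint arm with a two-finger parallel gripper is mounted at the origin on a cart in front of the work surface, level with it; the furniture and walls round the work are solid. World frame = base frame: x ahead of the robot, y to its left, z up, the work surface at z = 0. Lengths are in m, angles in degrees, forces in N, time in s.
With the tool pointing down it reaches from about 0.425 to 0.875 m from the base axis. Payload 4.7 kg.
Tool frame: the origin (TCP) lies at the very end of the fingers, on their centre line; the grasp point (between the pads) lies 19 mm behind it (env.grasp_offset is the distance from the TCP to the grasp point, in m); z points along the fingers, y is the line along which they close (so a half turn about z gives the same grasp; the last joint's range is limited). The gripper opens to 87 mm and grips with 3 to 60 N. Pads are 19 mm wide; open, the fingers measure 117 mm over their backs; the gripper's body (75 mm by 190 mm) begins 51 mm behind the grasp point.
Start: joints at [-68.692, 18.392, -4.016, 83.108, 1.295, 78.541, -3.26], TCP at [0.228, 0.609, 0.223] pointing down, gripper open.
Joint ranges: [-163.93, 163.93], [-17.29, 119.83], [-79.2, 71.16], [3.27, 140.29], [-89.18, 269.18], [5.43, 117.66], [-154.24, 154.24]. Speed limits (degrees/s): [147.25, 147.25, 180, 180, 180, 180, 180].

### API

Orientations are given as [roll, pitch, yaw] about the fixed x, y, z axes, in that order (R = Rz(yaw) Ry(pitch) Rx(roll)).
In Python, from cell import env gives the robot as it stands. The module is installed in compiled form; this text tells all that it offers.
- The arm moves only by the tool drive_tool, never from a script. Its argument "moves" is one flat list of numbers, 5 for each row, row after row: the shift along the tool's x, y, z in units of 40 mm (1.0 is 40 mm), then the turn about the tool's z in units of 10 degrees (1.0 is 10 degrees), then the finger opening in mm, from 0 to 87. A call has 1 to 5 rows; each row is the pose to reach, as a shift and turn from the pose commanded when the call began, along the tool's axes at that moment; what a row does not reach only later rows make up. A row lasts 1/8 s, in which the tool goes at most 62.5 mm and 10.7 degrees, less where a joint would pass 70% of its speed; a pose out of reach is approached as far as the arm can. A call with a gripper value outside its range is refused whole. The fingers move at their own pace and stop on an object; "squeeze" is the grip in N (left out, the last holds). Time passes only in rows, so rows that repeat a pose let the fingers close. It gives the time, the measured TCP pose, the force, the opening and the grip force at its end, in the units of the state.
- env.get_obs(): the state, without advancing time (a new reading comes with each control period).
- env.read_camera(name): name is "scene" or "side" or "wrist"; returns (picture, depth): 480x640x3 uint8, red, green, blue; 480x640 float32, m along the optical axis (not along the pixel's ray), 0 where there is no reading.
- env.camera_model(name): a dict with "K" (3x3 intrinsics, pixels), "rvec" (rotation vector, rad) and "tvec" (3), from world to camera coordinates, as OpenCV has them; the wrist camera has in their place "tool_from_camera" (4x4, takes a point from camera to tool coordinates, whose origin is the TCP and whose axes are the flange's). Camera axes: x right, y down, z forward; pixel columns grow to the right and rows downward; lengths in m; the calibration is good to about 2 mm. The wrist camera is an equidistant fisheye: a pixel r from the principal point sees the ray r / f radians off the axis. A picture is of the moment at which its call begins: read the wrist's pose just before it. camera_model takes no time and is no camera call.
- env.sign_off(): hands the job in; it is judged then, once.
The state is a dict: "time_s": time; "qpos": joint angles; "joint_velocities": joint speeds; "effort": joint torques, N m; "tool_pos": TCP position; "tool_rot": TCP orientation; "force": force on the tool from outside, world axes, zero at the start; "wrist_torque": the same for the moment, N m; "grip_width": finger opening in m; "grasp_force": force on a finger pad.
Only numpy, scipy, OpenCV 4.12 (cv2) and the standard library are available. Lean on these libraries where they do the work, as an engineer would, in place of code of your own. Each camera call takes 0.05 s, during which the arm holds its last target. There are 200 camera calls.

### The job

On the draining mat a square steel bottle has tipped over between two spice jars: stand it upright on the mat in the middle lane and let go of it, without pushing the jars about. Then take the small black cap from the wooden board beside the mat (leave the round levelling tool there alone) and press it straight down onto the bottle's neck until it clicks. Do not stop at the click: push the cap fully home and finish with the fingers still pressing it down firmly, with about 10 N, without letting go.

Things in the scene. Friction and masses are not known exactly. Their poses are not given: they have to be found in the camera images.
- bottle: Steel bottle, 0.20-0.33 kg, starts lying on a flat side, neck to the left. Square body 50 x 50 x 86 mm (edges rounded 5 mm), round shoulder narrowing to 29 mm dia at 98 mm, closed round neck 24 mm dia that tapers from 114 mm up to 16 mm dia at its top, 122 mm. Origin: centre of the base; z from base to neck (up when standing), x, y square to the flat sides; as it starts x is level, y down.
- neck_lugs (a point): Point on the bottle's axis 109 mm from the base (axes as the bottle's), amid four small smooth sprung lugs that stand 3 mm out of the neck at +x, +y, -x, -y. The cap must snap over them. The bottle is loose: under the cap it slides a few mm and centres itself.
- cap: Black round ribbed snap cap, 40 mm dia, 26 mm high, 25 g, flat top, open below, stands mouth down on the board. Origin: centre of its lower rim; z up. Bore 33 mm dia, 22 mm deep. It meets the lugs with its origin about 113 mm above the bottle's base; about 6 to 10 N push it on, then the force drops to nothing and it snaps down onto the neck's top: fully home with its origin 100 mm above the base.
- cap_bead (a point): Point on the cap's axis 2 mm above its lower rim, centre of the inner bead (26 mm inner dia, the lowest 4 mm of the bore) that snaps over the lugs.
- mat: Black rubber draining mat, 310 mm (its x, away from the robot) x 190 mm (its y, to the left) x 5 mm, fixed to the sink top, with 3 mm high ribs along y that part it into three lanes running right to left. Origin: centre of its underside; z up.
- lane_mid (a point): Centre of the middle lane on the mat's upper face (5 mm above the sink top); axes as the mat's. The lane is 105 mm wide; the bottle shall stand with its base centre within 45 mm of this point.
- jar_a: Round spice jar with a screw lid, 46 mm in diameter, 106 mm high, stands in one outer lane, about 120 mm in front of or behind the lane centre. Origin: centre of its underside.
- jar_b: Round spice jar with a screw lid, 44 mm in diameter, 105 mm high, stands in the other outer lane. Origin: centre of its underside.
- distributor: Round coffee levelling tool, 62 mm in diameter, 34 mm high, stands on the board, 105 to 205 mm from the cap (centre to centre) along the board's x; not to be moved. Origin: centre of its underside.
- board: Small flat wooden board, 260 mm (its x) x 90 mm x 8 mm, fixed on the sink top to the right of the mat. The cap stands near one end of it, the levelling tool near the other. Origin: centre of its underside; z up.

How it is judged (in metres and radians):
On the way, in this order (a step that is already met when the one before it is completed fails the run):
1. the bottle stands upright on the mat in the middle lane, let go (angle between bottle's own z axis and vertical below 0.08 rad and horizontal distance between bottle and lane_mid below 0.045 m and height (world z) of bottle below 0.012 m and contact force between bottle and mat above 1 N and contact force between each of the arm, the fingers and bottle below 0.3 N and linear speed of bottle below 0.03 m/s), for 0.2 s.
2. the cap is clicked fully home on the neck (z of cap in the frame of bottle between 0.095 and 0.1025 m and horizontal distance between cap and bottle below 0.005 m and angle between the z axis of cap and the z axis of bottle, either way round below 0.1 rad), for 0.2 s.
At the end, for the whole second after the job is handed in: Bottle upright (0.08 rad) on the mat within 45 mm of the lane's centre; cap fully home (origin 95 to 102.5 mm above the bottle's base, 5 mm sideways, 0.1 rad); fingers press the cap (over 3 N), not the bottle, so that the bottle bears on the mat with over 6 N (weight under 3.4 N); jars upright (all of step 2 and angle between bottle's own z axis and vertical below 0.08 rad and horizontal distance between bottle and lane_mid below 0.045 m and height (world z) of bottle below 0.012 m and contact force between bottle and mat above 6 N and contact force between the fingers and cap above 3 N and contact force between the fingers and bottle below 1 N and angle between each of jar_a, jar_b's own z axis and vertical below 0.1 rad); the arm keeps its last pose, push and grip.
It fails at once if a spice jar is pushed more than 30 mm or tipped (distance of any of jar_a, jar_b from where it was at the start of the episode above 0.03 m or angle between any of jar_a, jar_b's own z axis and vertical above 0.5 rad).
It fails at once if the levelling tool is moved more than 25 mm (distance of distributor from where it was at the start of the episode above 0.025 m).
It also fails if it takes over 64 s, if anything falls off the work surface, if the arm or the gripper's body presses on something with over 40 N, if the wrist force passes 120 N, or if a joint passes its speed limit or range.

## Working session

There is one attempt and no reset: what is moved stays moved. The work goes in short steps, Python scripts to look and compute and a tool call to move; the robot and the scene stay as the last step left them, time stands still between calls to the robot, and variables do not carry over. Pictures are saved under pics/ and viewed, at most 10 in all, crops included, and the job is handed in when it is done.

Besides the shell and the picture viewer there is one more tool, called after "Request:" as a command line: name --argument value ..., lists and objects as JSON in quotes. drive_tool: Moves the arm, as the interface text tells. Its arguments: {"type":"object","properties":{"moves":{"type":"array","items":{"type":"number"}},"squeeze":{"type":"number"}},"required":["moves"]}

```bash
mkdir -p pics; cat > h.py <<'E'
import numpy as np, cv2
from cell import env
from scipy.spatial.transform import Rotation as R
def cloud(name):
    im,d=env.read_camera(name); m=env.camera_model(name); K=np.array(m["K"])
    Rm=cv2.Rodrigues(np.array(m["rvec"],float))[0]; t=np.array(m["tvec"],float).ravel()
    v,u=np.mgrid[:480,:640]
    P=np.stack([(u-K[0,2])/K[0,0]*d,(v-K[1,2])/K[1,1]*d,d],-1)
    W=(P-t)@Rm; W[d==0]=np.nan
    return im,d,W
def save(n,im): cv2.imwrite("pics/"+n,im[...,::-1])
E
python3 - <<'E'
from h import *
o=env.get_obs(); print({k:np.round(v,3) for k,v in o.items()})
ims=[]
for n in("scene","side"):
    im,d,W=cloud(n); save(n+".png",im); np.savez(n,im=im,d=d,W=W)
    print(n,(d>0).mean(), env.camera_model(n))
print(env.camera_model("wrist"))
E
```

```text
{'time_s': np.float64(0.0), 'qpos': array([-68.691,  18.439,  -4.015,  83.175,   1.296,  78.54 ,  -3.259]), 'joint_velocities': array([-0.006,  0.09 ,  0.04 , -0.028,  0.013, -0.043,  0.118]), 'effort': array([-0.0000e+00, -4.9131e+01, -4.0400e-01, -3.1253e+01, -6.4000e-02,
        4.4000e-02,  0.0000e+00]), 'tool_pos': array([0.228, 0.608, 0.221]), 'tool_rot': array([-1.79891e+02,  7.00000e-03,  1.59502e+02]), 'force': array([ 0.763,  0.057, -0.611]), 'wrist_torque': array([ 0.021, -0.043,  0.029]), 'grasp_force': np.float64(0.0), 'grip_width': np.float64(0.087)}
scene 0.9957877604166666 {'K': array([[502.18795259,   0.        , 316.50400734],
       [  0.        , 502.18795259, 240.50250974],
       [  0.        ,   0.        ,   1.        ]]), 'rvec': array([ 2.14414884, -1.29714244,  0.45417847]), 'tvec': array([-0.14923855,  0.47213371,  0.5472072 ])}
side 0.99611328125 {'K': array([[530.68138342,   0.        , 307.80057187],
       [  0.        , 530.68138342, 242.61103736],
       [  0.        ,   0.        ,   1.        ]]), 'rvec': array([ 1.9107283 , -0.48750012,  0.33289064]), 'tvec': array([-0.41439151,  0.18909374,  0.63675138])}
{'K': array([[371.64829954,   0.        , 317.02788357],
       [  0.        , 371.64829954, 241.80768013],
       [  0.        ,   0.        ,   1.        ]]), 'tool_from_camera': array([[-5.31207762e-04, -9.70234398e-01, -2.42167156e-01,
         6.44858109e-02],
       [ 9.99999768e-01, -6.18655089e-04,  2.85062638e-04,
         2.00580927e-04],
       [-4.26395520e-04, -2.42166949e-01,  9.70234501e-01,
        -1.62323061e-01],
       [ 0.00000000e+00,  0.00000000e+00,  0.00000000e+00,
         1.00000000e+00]])}
```

View pics/scene.png

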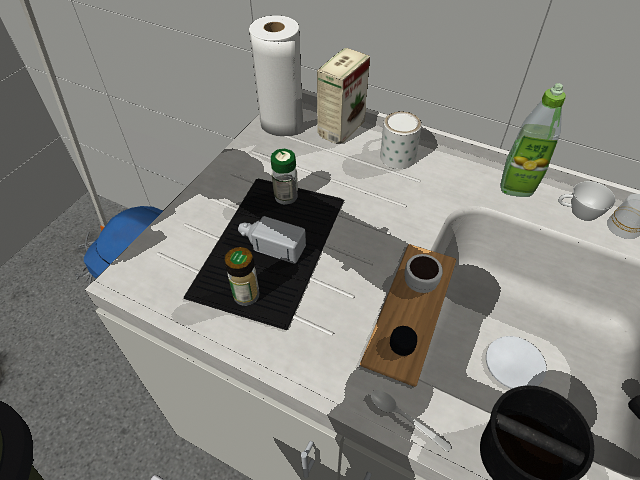

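View pics/side.png

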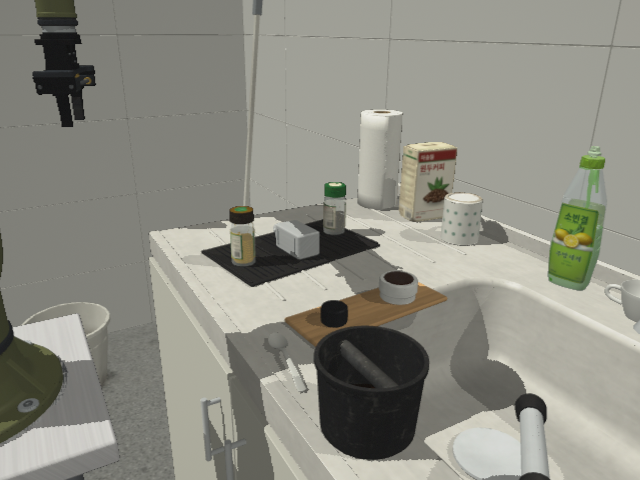

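```bash
cat > m.py <<'E'
from h import *
S=np.load("scene.npz"); T=np.load("side.npz")
def p(W,u,v,r=1): return np.round(np.nanmedian(W[v-r:v+r+1,u-r:u+r+1].reshape(-1,3),0),4)
for n,Z,pts in(("scene",S,dict(counter=(200,200),mat=(255,215),jarA=(240,258),jarB=(284,160),bott=(285,232),neck=(243,230),cap=(404,336),dist=(424,265),board=(400,300))),
  ("side",T,dict(jarA=(241,212),jarB=(335,186),bott=(290,228),cap=(334,307),dist=(398,276)))):
    for k,(u,v) in pts.items(): print(n,k,p(Z["W"],u,v))
for n,Z in(("scene",S),("side",T)):
    W=Z["W"]; im=Z["im"].astype(int); g=im.sum(-1)/3
    x,y,z=W[...,0],W[...,1],W[...,2]
    def box(nm,m):
        q=W[m]
        if len(q)<20: print(n,nm,"few");return
        c,s,a=cv2.minAreaRect(q[:,:2].astype(np.float32)*1000)
        print(n,nm,len(q),np.round(c,1),np.round(s,1),round(a,1),"z",np.round(np.percentile(q[:,2],[2,50,98])*1000,1))
    mz=p(S["W"],255,215)
    near=lambda P,r:np.hypot(x-P[0],y-P[1])<r
    mat=(g<70)&(z<.012)&(z>-.003)&near(mz,.25)
    nn,l,st,c=cv2.connectedComponentsWithStats(mat.astype(np.uint8)); k=1+np.argmax(st[1:,4]); box("mat",l==k)
    cp=p(S["W"],404,336); box("captop",(z>.028)&(z<.045)&near(cp,.035)&(g<90))
    dp=p(S["W"],424,265); box("dist",(z>.036)&(z<.05)&near(dp,.05))
    a=p(S["W"],240,258); box("jarAtop",(z>.102)&near(a,.05))
    b=p(S["W"],284,160); box("jarBtop",(z>.102)&near(b,.05))
    bp=p(S["W"],277,240); box("bottletop",(z>.050)&(z<.065)&near(bp,.09)&(np.hypot(x-a[0],y-a[1])>.045)&(np.hypot(x-b[0],y-b[1])>.045))
    box("bottleall",(z>.016)&(z<.065)&near(bp,.11)&(np.hypot(x-a[0],y-a[1])>.045)&(np.hypot(x-b[0],y-b[1])>.045))
E
python3 m.py
```

```text
scene counter [0.5958 0.4106 0.0008]
scene mat [0.6064 0.2858 0.0085]
scene jarA [0.4445 0.1975 0.1116]
scene jarB [0.6694 0.2515 0.1119]
scene bott [0.5613 0.1897 0.0553]
scene neck [0.5442 0.2686 0.0383]
scene cap [ 0.4794 -0.0671  0.0353]
scene dist [ 0.6144 -0.0482  0.0434]
scene board [ 0.5546 -0.0338  0.0086]
side jarA [0.439  0.1864 0.1114]
side jarB [0.6738 0.2497 0.1118]
side bott [0.5448 0.2033 0.0564]
side cap [ 0.4777 -0.0707  0.0355]
side dist [ 0.6137 -0.0439  0.0434]
scene mat 9826 [561.3 227. ] [318.5 194.2] 8.6 z [2.8 5.7 9.4]
scene captop 510 [478.3 -67.2] [39.6 38.4] 20.7 z [29.3 34.2 37.2]
scene dist 901 [609.8 -49.5] [61.  60.4] 53.4 z [37.2 42.3 45.1]
scene jarAtop 581 [444.6 200.6] [43.6 42.8] 31.9 z [102.5 110.9 113.1]
scene jarBtop 397 [677.5 258.6] [46.  43.9] 12.0 z [102.7 110.8 113.5]
scene bottletop 1103 [557.7 205.7] [51.2 92.3] 5.4 z [50.7 55.1 57.7]
scene bottleall 1931 [556.1 220.8] [ 51.6 122.7] 5.6 z [18.6 53.2 57.4]
side mat 3953 [557.8 224.6] [309.5 191.8] 9.2 z [3.  6.4 9.5]
side captop 366 [479.1 -68.7] [38.9 36.6] 6.0 z [28.4 35.  36.5]
side dist 624 [610.9 -49.4] [60.9 62.4] 6.9 z [36.4 43.  44.9]
side jarAtop 260 [444.2 200.5] [42.2 43.7] 59.7 z [102.3 110.8 113. ]
side jarBtop 197 [677.8 258.8] [44.4 43.8] 60.7 z [102.3 111.  113.3]
side bottletop 486 [559.3 203.1] [52.5 89.4] 2.9 z [50.3 55.8 57.4]
side bottleall 1215 [557.2 220.2] [ 53.  125.3] 6.1 z [16.9 44.2 57.1]
```

```bash
cat >> h.py <<'E'
def go(x,y,z,yaw=None):
    o=env.get_obs(); M=R.from_euler("xyz",o["tool_rot"],degrees=True).as_matrix()
    d=M.T@(np.array([x,y,z])-o["tool_pos"])/.04
    t=0 if yaw is None else -((yaw-o["tool_rot"][2]+90)%180-90)/10
    print("move",np.round(d,3),"turn",round(t,2))
E
python3 -c "
from h import *
go(.3915,.42,.221,127.6); go(.5575,.2305,.15,95.6)"
```

```text
move [-5.488 -2.975  0.021] turn 3.19
move [-11.034  -5.956   1.801] turn 6.39
```

Request:
drive_tool --moves '[-1.3,-0.7,0,0.9,87,-2.6,-1.4,0,1.8,87,-3.9,-2.1,0,2.7,87,-5.2,-2.8,0,3.6,87,-6.5,-3.5,0,4.5,87]'

```text
time_s: 0.72
tool_pos: [0.423, 0.3849, 0.2223]
tool_rot: [-180.0, 0.0, 114.2]
force: [1.8, 0.8, -0.1]
grip_width: 0.087
grasp_force: 0.0
```

```bash
python3 -c "
from h import *
o=env.get_obs();print(o['time_s'],o['tool_pos'],o['tool_rot'],o['qpos'])
go(.560,.2307,.135,95.6)"
```

```text
0.725 [0.423047   0.38487633 0.22225087] [-1.79983527e+02  2.20433085e-03  1.14205248e+02] [-53.91888349   8.80160217  10.01494553  94.99074705  -1.57267976
  76.36091075 -19.44291168]
move [-4.919  1.543  2.181] turn 1.86
```

Request:
drive_tool --moves '[-1.2,0.4,0.5,0.5,70,-2.4,0.8,1.0,1.0,70,-3.7,1.2,1.6,1.5,70,-4.9,1.54,2.15,1.86,70,-4.9,1.54,2.15,1.86,70]'

```text
time_s: 1.35
tool_pos: [0.5608, 0.2274, 0.134]
tool_rot: [-179.8, 0.3, 95.4]
force: [-0.3, 0.0, 0.5]
grip_width: 0.0701
grasp_force: 0.0
```

```bash
python3 -c "
from h import *
o=env.get_obs();print(o['time_s'],o['tool_pos'],o['tool_rot'],o['grip_width'])
im,d=env.read_camera('wrist'); save('w1.png',im)
im,d,W=cloud('side'); save('s2.png',im[100:340,180:480])
go(.560,.2307,.042,95.6)"
```

```text
1.35 [0.56082255 0.22737602 0.13403409] [-179.83103424    0.27472066   95.39566936] 0.0700633206309702
move [-0.071  0.017  2.346] turn 0.02
```

View pics/w1.png

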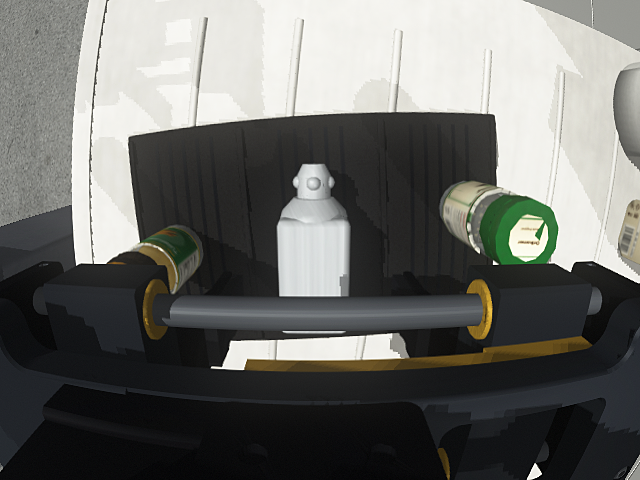

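The wrist view shows the bottle centred, with its neck up at (313,180). Jar A is at the lower left (165,255), partly under the gripper body, and jar B is at the right (515,225). I'll descend with a fingertip-depth grasp so the gripper body stays above the jar lids.

Request:
drive_tool --moves '[0,0,0.8,0,66,-0.05,0,1.5,0,66,-0.07,0,2.0,0,66,-0.07,0,2.3,0,66,-0.07,0,2.3,0,66]'

```text
time_s: 2.08
tool_pos: [0.5593, 0.2315, 0.0441]
tool_rot: [-179.9, 0.0, 95.9]
force: [-0.2, -0.3, 0.1]
grip_width: 0.0659
grasp_force: 0.0
```

```bash
python3 -c "
from h import *
o=env.get_obs();print(o['tool_pos'],o['force'])
go(.560,.2307,.041,95.6)"
```

```text
[0.55930948 0.23151081 0.04412219] [-0.16539334 -0.30461628  0.07769026]
move [-0.022  0.015  0.078] turn 0.03
```

Down a little more, then close.

Request:
drive_tool --moves '[0,0,0.08,0,54,0,0,0.08,0,46,0,0,0.08,0,46,0,0,0.08,0,46,0,0,0.08,0,46]' --squeeze 8

```text
time_s: 2.7
tool_pos: [0.5593, 0.2314, 0.0419]
tool_rot: [-179.9, -0.0, 95.9]
force: [-3.9, 0.4, 6.3]
grip_width: 0.0499
grasp_force: 8.0
```

Request:
drive_tool --moves '[0,0,-0.1,0,46,-0.05,0,-0.3,0,46,-0.1,0,-0.5,0,46,-0.2,0,-0.75,0,46,-0.3,0,-1.0,0,46]'

```text
time_s: 3.32
tool_pos: [0.5613, 0.2187, 0.0823]
tool_rot: [180.0, -0.0, 95.9]
force: [0.2, 0.4, -2.2]
grip_width: 0.0499
grasp_force: 8.0
```

```bash
cat > b.py <<'E'
from h import *
import sys
im,d,W=cloud("side"); save(sys.argv[1],cv2.resize(im[130:310,180:420],None,fx=2,fy=2))
o=env.get_obs();print(o['tool_pos'],o['force'])
E
python3 b.py s3.png
```

```text
[0.56235515 0.21824469 0.08378077] [ 0.4750111  -1.32829446 -0.93350287]
```

View pics/s3.png

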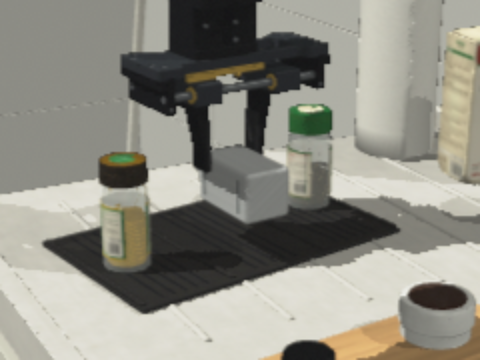

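```bash
cat > tilt.py <<'E'
from h import *
o=env.get_obs(); t=o["tool_pos"]; print(o["time_s"],np.round(t,4),np.round(o["force"],2))
a=np.radians(o["tool_rot"][2]); ax=np.array([np.cos(a),np.sin(a)])   # tool x horizontally (neck side)
for n in("side","scene"):
    im,d,W=cloud(n); q=W-t; l=q[...,:2]@ax; c=q[...,0]*ax[1]-q[...,1]*ax[0]
    hsv=cv2.cvtColor(im,cv2.COLOR_RGB2HSV)
    m=(abs(c)<.022)&(l>-.13)&(l<.13)&(W[...,2]>.012)&(W[...,2]<.16)&(hsv[...,1]<60)&(im.sum(-1)>150)
    if m.sum()<50: print(n,"few");continue
    L=l[m]*1000;Z=W[m][:,2]*1000
    for b in range(-120,120,12):
        k=(L>=b)&(L<b+12)
        if k.sum()>4: print(n,b+6,k.sum(),np.round(np.percentile(Z[k],[5,50,95])))
E
python3 tilt.py
```

```text
3.375 [0.5624 0.2182 0.0838] [ 0.48 -1.33 -0.93]
side -78 8 [57. 73. 92.]
side -66 500 [52. 76. 98.]
side -54 46 [97. 98. 98.]
side -42 50 [97. 98. 99.]
side -30 41 [97. 98. 99.]
side -18 45 [97. 98. 99.]
side -6 44 [97. 98. 99.]
side 6 32 [97. 98. 99.]
side 18 5 [81. 97. 98.]
scene -66 289 [56. 90. 97.]
scene -54 138 [95. 96. 98.]
scene -42 135 [95. 97. 98.]
scene -30 130 [95. 97. 98.]
scene -18 131 [95. 97. 98.]
scene -6 50 [94. 97. 98.]
```

The clouds show the bottle's top face level at z≈98 mm, so it was lifted without pivoting. I'll lower it close to the mat and use a lighter squeeze so it droops.

Request:
drive_tool --moves '[0,0,0.3,0,46,0,0,0.65,0,46,0,0,0.65,0,46]'

```text
time_s: 3.85
tool_pos: [0.5591, 0.2185, 0.0527]
tool_rot: [-179.7, 0.1, 95.9]
force: [0.2, 0.4, -1.8]
grip_width: 0.0503
grasp_force: 8.0
```

Request:
drive_tool --moves '[0,0,0,0,46,0,0,0,0,46,0,0,0,0,46]' --squeeze 3

```text
time_s: 4.22
tool_pos: [0.5613, 0.2193, 0.0558]
tool_rot: [180.0, -0.0, 95.9]
force: [-0.4, 0.9, -2.3]
grip_width: 0.0502
grasp_force: 3.0
```

```bash
python3 tilt.py
```

```text
4.225 [0.5613 0.2193 0.0558] [-0.4   0.91 -2.28]
side -66 428 [15. 38. 58.]
side -54 70 [55. 59. 61.]
side -42 72 [59. 61. 63.]
side -30 156 [ 62. 138. 145.]
side -18 67 [64. 66. 68.]
side -6 64 [66. 68. 69.]
side 6 48 [69. 70. 71.]
side 18 10 [69. 70. 70.]
scene -66 202 [18. 54. 59.]
scene -54 135 [56. 58. 61.]
scene -42 141 [59. 61. 63.]
scene -30 165 [ 61.  63. 144.]
scene -18 140 [63. 65. 67.]
scene -6 46 [64. 67. 69.]
```

Request:
drive_tool --moves '[0.1,0,-0.15,0,46,0.2,0,-0.3,0,46,0.3,0,-0.45,0,46,0.4,0,-0.6,0,46,0.5,0,-0.75,0,46]'

```text
time_s: 4.95
tool_pos: [0.559, 0.2395, 0.0859]
tool_rot: [180.0, -0.0, 95.9]
force: [-0.0, -0.3, -3.2]
grip_width: 0.05
grasp_force: 3.0
```

Request:
drive_tool --moves '[0.15,0,-0.02,0,46,0.3,0,-0.05,0,46,0.5,0,-0.1,0,46,0.7,0,-0.1,0,46,0.8,0,-0.1,0,46]'

```text
time_s: 5.58
tool_pos: [0.5554, 0.2718, 0.0892]
tool_rot: [-180.0, -0.0, 96.0]
force: [-0.5, 0.9, -2.1]
grip_width: 0.0498
grasp_force: 3.0
```

```bash
python3 tilt.py
```

```text
5.575 [0.5554 0.2718 0.0892] [-0.5   0.88 -2.08]
side -66 416 [48. 70. 90.]
side -54 90 [43. 91. 94.]
side -42 65 [93. 94. 96.]
side -30 58 [95. 97. 98.]
side -18 63 [ 97.  99. 101.]
side -6 61 [100. 101. 103.]
side 6 42 [102. 103. 105.]
side 18 6 [103. 104. 104.]
scene -66 232 [51. 85. 91.]
scene -54 144 [89. 91. 93.]
scene -42 146 [92. 93. 95.]
scene -30 140 [94. 96. 98.]
scene -18 140 [ 96.  98. 100.]
scene -6 117 [ 98. 100. 102.]
```

The bottle still sits at 11° with no further pivot: the grip's twist friction holds it. I'll set it back down and regrip at the very end of the flats, where the contact patch is smaller and the lever longer.

Request:
drive_tool --moves '[0,0,0.4,0,46,0,0,0.8,0,46,0,0,1.1,0,46,0,0,1.18,0,46,0,0,1.18,0,46]'

```text
time_s: 6.3
tool_pos: [0.5557, 0.2705, 0.0418]
tool_rot: [-180.0, 0.0, 95.9]
force: [-0.2, 0.5, -3.0]
grip_width: 0.0502
grasp_force: 3.0
```

Request:
drive_tool --moves '[0,0,0,0,64,0,0,0,0,64,0,0,0,0,64]'

```text
time_s: 6.68
tool_pos: [0.556, 0.271, 0.0426]
tool_rot: [180.0, -0.0, 95.9]
force: [0.2, 0.6, 0.1]
grip_width: 0.063
grasp_force: 0.0
```

```bash
python3 tilt.py; python3 - <<'E'
from h import *
for n in("scene","side"):
    im,d,W=cloud(n); x,y,z=W[...,0],W[...,1],W[...,2]
    m=(z>.016)&(z<.062)&(x>.50)&(x<.63)&(y>.12)&(y<.36)&(im.sum(-1)>250)
    q=W[m][:,:2].astype(np.float32)*1000
    print(n,len(q),cv2.minAreaRect(q))
E
```

```text
6.675 [0.556  0.271  0.0426] [0.22 0.63 0.11]
side -66 423 [14. 36. 56.]
side -54 46 [55. 56. 57.]
side -42 47 [55. 56. 58.]
side -30 114 [ 56. 127. 131.]
side -18 41 [55. 56. 57.]
side -6 46 [55. 56. 57.]
side 6 38 [55. 56. 57.]
scene -66 284 [16. 47. 56.]
scene -54 125 [54. 55. 57.]
scene -42 124 [53. 55. 57.]
scene -30 152 [ 54.  56. 131.]
scene -18 122 [54. 55. 57.]
scene -6 75 [53. 55. 57.]
scene 917 ((555.8679809570312, 241.21197509765625), (49.78413391113281, 83.17667388916016), 4.364591121673584)
side 1075 ((560.212646484375, 253.36279296875), (80.17488098144531, 109.8117446899414), 18.28314781188965)
```

Request:
drive_tool --moves '[0.17,-0.03,0,0,64,0.34,-0.05,0,0,58,0.34,-0.05,0,0,46,0.34,-0.05,0,0,46,0.34,-0.05,0,0,46]' --squeeze 3.5

```text
time_s: 7.5
tool_pos: [0.5525, 0.2844, 0.0423]
tool_rot: [180.0, -0.0, 95.9]
force: [1.2, 1.8, -0.1]
grip_width: 0.05
grasp_force: 3.5
```

Request:
drive_tool --moves '[0,0,-0.1,0,46,0,0,-0.25,0,46,0,0,-0.4,0,46,0,0,-0.6,0,46,0,0,-0.8,0,46]'

```text
time_s: 8.12
tool_pos: [0.5524, 0.2842, 0.0749]
tool_rot: [180.0, -0.0, 95.9]
force: [0.1, -0.1, -2.5]
grip_width: 0.0502
grasp_force: 3.5
```

```bash
python3 tilt.py
```

```text
8.125 [0.5524 0.2842 0.0749] [ 0.09 -0.12 -2.48]
side -78 139 [39. 47. 54.]
side -66 259 [16. 34. 59.]
side -54 119 [13. 63. 67.]
side -42 95 [66. 69. 73.]
side -30 108 [ 72.  76. 159.]
side -18 95 [78. 81. 84.]
side -6 64 [83. 86. 88.]
side 6 11 [86. 87. 88.]
side 18 20 [82. 85. 90.]
side 30 11 [82. 87. 90.]
scene -78 80 [46. 51. 54.]
scene -66 163 [52. 56. 60.]
scene -54 157 [59. 63. 67.]
scene -42 155 [65. 69. 72.]
scene -30 162 [72. 75. 79.]
scene -18 161 [78. 81. 85.]
scene -6 124 [84. 86. 89.]
scene 6 5 [84. 86. 88.]
```

It's pivoting now, at about 28° with its base on the mat. Keep lifting.

Request:
drive_tool --moves '[0,0,-0.15,0,46,0,0,-0.3,0,46,0,0,-0.45,0,46,0,0,-0.55,0,46,0,0,-0.55,0,46]'

```text
time_s: 8.85
tool_pos: [0.5526, 0.2842, 0.0966]
tool_rot: [180.0, -0.0, 95.9]
force: [1.0, -0.5, -2.9]
grip_width: 0.0502
grasp_force: 3.5
```

```bash
python3 tilt.py
```

```text
8.85 [0.5526 0.2842 0.0966] [ 1.05 -0.49 -2.85]
side -66 186 [46. 58. 65.]
side -54 217 [31. 67. 75.]
side -42 162 [23. 79. 85.]
side -30 123 [84. 89. 94.]
side -18 129 [ 93.  98. 105.]
side -6 77 [103. 107. 109.]
side 6 19 [106. 109. 110.]
side 18 33 [107. 111. 116.]
side 30 14 [111. 116. 118.]
scene -66 161 [56. 62. 67.]
scene -54 167 [66. 71. 76.]
scene -42 175 [75. 80. 85.]
scene -30 177 [85. 89. 94.]
scene -18 185 [ 94.  99. 103.]
scene -6 136 [103. 106. 109.]
```

Request:
drive_tool --moves '[0,0,0,0,46,0,0,-0.2,0,46,0,0,0,0,46,0,0,-0.2,0,46,0,0,0,0,46]' --squeeze 3

```text
time_s: 9.57
tool_pos: [0.5534, 0.2847, 0.0974]
tool_rot: [179.8, -0.1, 95.9]
force: [-0.2, -0.6, -2.9]
grip_width: 0.0499
grasp_force: 3.0
```

```bash
python3 tilt.py | grep -v side
```

```text
9.575 [0.5534 0.2847 0.0974] [-0.15 -0.57 -2.87]
scene -66 112 [50. 55. 59.]
scene -54 172 [58. 64. 69.]
scene -42 177 [69. 75. 81.]
scene -30 179 [80. 86. 92.]
scene -18 185 [ 91.  97. 102.]
scene -6 130 [101. 105. 108.]
scene 6 5 [101. 104. 107.]
```

Request:
drive_tool --moves '[0,0,-0.4,0,46,0,0,0,0,46,0,0,-0.4,0,46,0,0,0,0,46,0,0,-0.4,0,46]'

```text
time_s: 10.3
tool_pos: [0.5499, 0.2831, 0.1095]
tool_rot: [-179.7, 0.2, 95.9]
force: [-0.9, -0.4, -3.5]
grip_width: 0.0499
grasp_force: 3.0
```

Request:
drive_tool --moves '[0,0,0.4,0,46,0,0,0,0,46,0,0,0.4,0,46,0,0,0,0,46,0,0,0.4,0,46]'

```text
time_s: 10.92
tool_pos: [0.5546, 0.2853, 0.0987]
tool_rot: [179.7, -0.2, 95.9]
force: [0.8, 0.7, -2.3]
grip_width: 0.0501
grasp_force: 3.0
```

```bash
python3 tilt.py | grep -v side
```

```text
10.925 [0.5546 0.2853 0.0987] [ 0.77  0.74 -2.28]
scene -54 185 [39. 46. 53.]
scene -42 209 [51. 60. 67.]
scene -30 230 [26. 74. 81.]
scene -18 224 [30. 88. 96.]
scene -6 167 [ 94. 100. 104.]
scene 6 10 [ 98. 103. 121.]
```

Now about 49°, with its lower edge nearly on the mat, but the pads have slipped near the rim. Next I'll sweep the grip backwards along the arc about that edge, pressing slightly down.

Request:
drive_tool --moves '[0,0,0.06,0,46,-0.2,0,0.08,0,46,-0.4,0,0.1,0,46,-0.6,0,0.12,0,46,-0.8,0,0.15,0,46]' --squeeze 4

```text
time_s: 11.65
tool_pos: [0.5581, 0.2521, 0.0922]
tool_rot: [179.7, -0.1, 95.9]
force: [2.7, -0.5, 5.3]
grip_width: 0.05
grasp_force: 4.1
```

```bash
python3 tilt.py; python3 b.py s4.png
```

```text
11.65 [0.5581 0.2521 0.0922] [ 2.65 -0.54  5.31]
side -30 282 [25. 37. 54.]
side -18 360 [48. 67. 86.]
side -6 238 [ 79.  94. 105.]
side 6 74 [ 24. 107. 112.]
side 18 93 [ 26. 118. 129.]
side 30 7 [ 65. 129. 131.]
scene -30 272 [26. 41. 56.]
scene -18 319 [57. 74. 91.]
scene -6 139 [ 89.  98. 103.]
[0.55780293 0.25137521 0.09181273] [1.7930814  0.26328566 5.97961363]
```

View pics/s4.png

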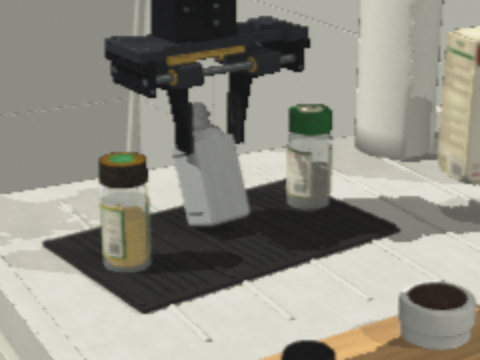

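The picture shows the bottle at about 70°, past its balance point, standing on its edge between the jars. I'll continue the sweep.

Request:
drive_tool --moves '[-0.15,0,0.04,0,46,-0.3,0,0.1,0,46,-0.45,0,0.16,0,46,-0.6,0,0.22,0,46,-0.75,0,0.3,0,46]' --squeeze 4

```text
time_s: 12.42
tool_pos: [0.5605, 0.2217, 0.0792]
tool_rot: [179.8, -0.0, 95.8]
force: [3.0, 0.8, 6.5]
grip_width: 0.0504
grasp_force: 4.0
```

```bash
python3 tilt.py
```

```text
12.425 [0.5605 0.2217 0.0792] [2.99 0.83 6.48]
side -6 825 [16. 57. 95.]
side 6 177 [ 96. 109. 127.]
side 18 48 [ 18. 123. 129.]
side 30 19 [14. 47. 76.]
side 42 15 [13. 32. 89.]
scene -6 398 [17. 56. 90.]
scene 30 8 [14. 18. 40.]
scene 42 13 [15. 28. 47.]
```

Request:
drive_tool --moves '[0,0,0,0,60,0,0,0,0,66,0,0,0,0,72,0,0,-0.5,0,76,0,0,-1.0,0,76]'

```text
time_s: 13.15
tool_pos: [0.5587, 0.2227, 0.1198]
tool_rot: [180.0, -0.0, 95.9]
force: [0.7, -1.0, -0.1]
grip_width: 0.0754
grasp_force: 0.0
```

Request:
drive_tool --moves '[0,0,-0.8,0,76,0,0,-1.6,0,76,0,0,-2.4,0,76,0,0,-3.0,0,76]'

```text
time_s: 13.65
tool_pos: [0.5593, 0.2227, 0.242]
tool_rot: [179.8, -0.1, 95.9]
force: [-0.3, 0.4, -0.2]
grip_width: 0.0759
grasp_force: 0.0
```

```bash
cat > fin.py <<'E'
from h import *
o=env.get_obs(); print(o["time_s"],np.round(o["tool_pos"],4),o["tool_rot"],np.round(o["force"],2))
for n in("scene","side"):
    im,d,W=cloud(n); x,y,z=W[...,0],W[...,1],W[...,2]
    J=(np.hypot(x-.4444,y-.2005)>.05)&(np.hypot(x-.6777,y-.2587)>.05)
    def box(nm,m):
        q=W[m]
        if len(q)<8: print(n,nm,"few",len(q));return
        c,s,a=cv2.minAreaRect(q[:,:2].astype(np.float32)*1000)
        print(n,nm,len(q),np.round(c,1),np.round(s,1),round(a,1),"z",np.round(np.percentile(q[:,2],[2,50,98])*1000,1))
    reg=J&(x>.48)&(x<.64)&(y>.12)&(y<.34)
    box("body",reg&(z>.03)&(z<.085)); box("necktop",reg&(z>.122)&(z<.135)); box("neck",reg&(z>.106)&(z<.112))
    box("jarA",(z>.102)&(z<.12)&(np.hypot(x-.4444,y-.2005)<.05));box("jarB",(z>.102)&(z<.12)&(np.hypot(x-.6777,y-.2587)<.05))
    box("cap",(z>.029)&(z<.045)&(np.hypot(x-.4785,y+.068)<.04))
E
python3 fin.py
```

```text
13.65 [0.5593 0.2227 0.242 ] [ 1.79801090e+02 -9.58935384e-02  9.58935538e+01] [-0.31  0.39 -0.19]
scene body 759 [549.8 225.2] [35.8 66.6] 48.4 z [31.1 58.5 84.2]
scene necktop 99 [559.8 236.7] [18.4 19.4] 20.7 z [122.3 126.3 129.2]
scene neck 26 [553.7 232.6] [ 7.5 21.6] 38.1 z [106.3 108.1 111.9]
scene jarA 576 [444.5 201.2] [43.6 43.2] 0.2 z [103.2 110.7 113.1]
scene jarB 397 [677.4 258.4] [45.6 45.4] 80.1 z [103.1 110.8 113.5]
scene cap 495 [478.6 -67. ] [39.5 38.4] 20.9 z [30.4 34.5 37.1]
side body 839 [550.  225.6] [37.7 66.6] 50.0 z [31.2 58.  83.7]
side necktop 50 [559.2 236.5] [18.6 19.8] 34.7 z [122.7 126.3 128.8]
side neck 32 [558.3 233.4] [12.8 23.5] 60.8 z [106.1 108.3 110.8]
side jarA 260 [444.1 200.7] [44.6 41.7] 68.4 z [102.4 110.8 112.9]
side jarB 199 [678.2 259.2] [45.1 44. ] 59.1 z [102.4 111.  113.1]
side cap 353 [478.6 -67.7] [38.3 38.9] 87.5 z [29.3 35.1 36.5]
```

The bottle stands upright with its neck top at (0.5595, 0.2366) and z≈127 mm, 11 mm from the lane centre, and the jars haven't moved. Now the cap.

```bash
python3 -c "
from h import *
print(env.get_obs()['qpos'])
go(.4787,-.0673,.09,95.9)"
```

```text
[-41.35891762  11.9504492   20.11439458  89.55917974  -4.22453242
  78.77189919 -14.96354812]
move [-7.024 -2.81   3.791] turn -0.0
```

Request:
drive_tool --moves '[-1.2,-0.5,0,0,76,-2.5,-1.0,0,0,76,-3.8,-1.5,0,0,76,-5.0,-2.0,0.6,0,76,-6.2,-2.5,1.5,0,76]'

```text
time_s: 14.38
tool_pos: [0.4849, -0.0355, 0.1789]
tool_rot: [179.8, -0.0, 95.9]
force: [0.3, -1.1, -0.9]
grip_width: 0.0759
grasp_force: 0.0
```

```bash
python3 -c "
from h import *
print(env.get_obs()['tool_pos'])
go(.4787,-.0673,.06,95.9)"
```

```text
[ 0.48491122 -0.03552576  0.17893583]
move [-0.776 -0.246  2.972] turn -0.0
```

Request:
drive_tool --moves '[-0.4,-0.12,0.9,0,70,-0.78,-0.24,1.8,0,66,-0.78,-0.24,2.6,0,66,-0.78,-0.24,2.95,0,66,-0.78,-0.24,2.95,0,66]'

```text
time_s: 15.0
tool_pos: [0.478, -0.0657, 0.0602]
tool_rot: [-179.9, 0.0, 95.9]
force: [-0.1, -0.2, 0.7]
grip_width: 0.066
grasp_force: 0.0
```

```bash
python3 -c "
from h import *
print(env.get_obs()['tool_pos'])
go(.4787,-.0673,.0125,95.9)"
```

```text
[ 0.47802569 -0.06567836  0.06017397]
move [-0.042  0.014  1.192] turn 0.0
```

Request:
drive_tool --moves '[-0.03,0.01,0.5,0,66,-0.03,0.01,0.9,0,60,-0.03,0.01,1.17,0,56,-0.03,0.01,1.17,0,50,-0.03,0.01,1.17,0,44]'

```text
time_s: 15.62
tool_pos: [0.4795, -0.0671, 0.0142]
tool_rot: [180.0, 0.0, 95.9]
force: [-0.1, 1.0, 0.3]
grip_width: 0.0474
grasp_force: 0.0
```

Request:
drive_tool --moves '[0,0,0,0,34,0,0,0,0,34,0,0,0,0,34,0,0,0,0,34]' --squeeze 30

```text
time_s: 16.12
tool_pos: [0.4796, -0.067, 0.0143]
tool_rot: [179.9, -0.0, 95.9]
force: [-0.4, 0.4, 4.9]
grip_width: 0.0392
grasp_force: 30.0
```

Request:
drive_tool --moves '[0,0,-0.4,0,34,0,0,-1.2,0,34,0,0,-2.2,0,34,0,0,-3.4,0,34,0,0,-4.4,0,34]'

```text
time_s: 16.75
tool_pos: [0.479, -0.0673, 0.1923]
tool_rot: [179.9, -0.0, 95.9]
force: [1.0, 0.3, -0.3]
grip_width: 0.0391
grasp_force: 30.0
```

```bash
cat > cap.py <<'E'
from h import *
o=env.get_obs(); t=o["tool_pos"]; print(o["time_s"],np.round(t,4),o["tool_rot"],np.round(o["force"],2),o["grip_width"])
for n in("scene","side"):
    im,d,W=cloud(n); q=W-t
    m=(np.hypot(q[...,0],q[...,1])<.03)&(q[...,2]>-.01)&(q[...,2]<.03)&(im.max(-1)<90)
    P=q[m]*1000
    print(n,m.sum(),np.round(np.percentile(P,[2,50,98],axis=0),1).tolist())
    top=m&(abs(q[...,2]-np.percentile(q[...,2][m],90))<.003); print(" top",np.round(cv2.minAreaRect((q[top][:,:2]*1000).astype(np.float32))[:2],1).tolist() if top.sum()>5 else "")
    save(n+"_cap.png",im)
E
python3 cap.py
python3 -c "
from h import *
go(.5595,.2366,.170,95.9)"
```

```text
16.75 [ 0.479  -0.0673  0.1923] [ 1.79908543e+02 -7.79725902e-03  9.58727023e+01] [ 1.04  0.3  -0.35] 0.03913638088995433
move [7.367 2.697 0.712] turn -0.0Traceback (most recent call last):
  File "cap.py", line 7, in <module>
    print(n,m.sum(),np.round(np.percentile(P,[2,50,98],axis=0),1).tolist())
                             ~~~~~~~~~~~~~^^^^^^^^^^^^^^^^^^^^
    return _quantile_unchecked(
        a, q, axis, out, overwrite_input, method, keepdims, weights)
    return _ureduce(a,
                    func=_quantile_ureduce_func,
    ...<5 lines>...
                    overwrite_input=overwrite_input,
                    method=method)
    r = func(a, **kwargs)
    result = _quantile(arr,
                       quantiles=q,
    ...<2 lines>...
                       out=out,
                       weights=wgt)
    slices_having_nans = np.isnan(arr[-1, ...])
                                  ~~~^^^^^^^^^
IndexError: index -1 is out of bounds for axis 0 with size 0
```

```bash
python3 - <<'E'
from h import *
o=env.get_obs(); t=o["tool_pos"]
im,d,W=cloud("side"); q=W-t
m=(np.hypot(q[...,0],q[...,1])<.03)&(q[...,2]>-.015)&(q[...,2]<.03)
P=q[m]*1000; v,u=np.nonzero(m); print(m.sum(), u.min(),u.max(),v.min(),v.max())
c=im[v.min()-60:v.max()+60,max(0,u.min()-60):u.max()+60]; save("capc.png",cv2.resize(c,None,fx=2.5,fy=2.5))
for b in range(-15,30,5):
    k=(P[:,2]>=b)&(P[:,2]<b+5)
    if k.sum()>3: print(b,k.sum(),np.round(np.percentile(P[k],[2,50,98],axis=0),1)[:, :2].tolist(), im[m][k].mean().round())
E
```

```text
954 317 360 176 208
-5 80 [[-18.7, -19.4], [-8.2, -16.1], [15.1, -3.4]] 36.0
0 126 [[-29.4, -19.5], [-7.7, -13.1], [27.1, 1.0]] 30.0
5 144 [[-29.5, -19.8], [-9.5, -12.9], [26.6, 4.8]] 27.0
10 143 [[-29.4, -20.0], [-9.5, -11.4], [27.5, 2.6]] 27.0
15 152 [[-29.3, -20.0], [-7.5, -12.5], [27.4, 3.3]] 27.0
20 233 [[-28.7, -16.7], [3.0, -4.5], [25.9, 15.7]] 30.0
25 75 [[-29.3, -13.7], [19.9, -4.9], [28.5, 11.3]] 34.0
```

View pics/capc.png

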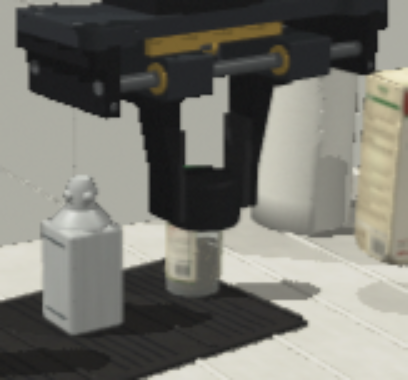

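The crop shows the cap held level between the fingers, rim ~5–6 mm below the fingertips, and the bottle standing. Carry it over the neck.

Request:
drive_tool --moves '[1.2,0.45,0,0,34,2.5,0.9,0,0,34,3.7,1.35,0,0,34,5.0,1.8,0,0,34,6.2,2.25,0,0,34]'

```text
time_s: 17.48
tool_pos: [0.5427, 0.1905, 0.1893]
tool_rot: [-179.9, 0.0, 95.9]
force: [1.4, -0.1, -0.2]
grip_width: 0.0394
grasp_force: 30.0
```

Request:
drive_tool --moves '[0.4,0.15,0,0,34,0.8,0.3,0,0,34,1.17,0.45,0.2,0,34,1.17,0.45,0.5,0,34,1.17,0.45,0.5,0,34]'

```text
time_s: 18.1
tool_pos: [0.5553, 0.2355, 0.168]
tool_rot: [-179.8, 0.1, 95.8]
force: [0.3, -0.5, 0.3]
grip_width: 0.0398
grasp_force: 30.0
```

```bash
python3 - <<'E'
from h import *
for i in range(4):
    o=env.get_obs(); print(np.round(o['tool_pos'],4),np.round(o["force"],2)); env.read_camera("wrist")
go(.5595,.2366,.137,95.9)
for n in("scene","side"):
    im,d,W=cloud(n); x,y,z=W[...,0],W[...,1],W[...,2]
    m=(x>.48)&(x<.64)&(y>.15)&(y<.32)&(z>.06)&(z<.085)&(im.sum(-1)>250); P=W[m]*1000
    print(n,m.sum(),cv2.minAreaRect(P[:,:2].astype(np.float32)) if m.sum()>9 else "")
E
```

```text
[0.5553 0.2355 0.168 ] [ 0.29 -0.52  0.35]
[0.5557 0.2357 0.1689] [ 0.02  0.05 -0.2 ]
[0.5561 0.2359 0.1695] [ 0.19 -0.88 -0.05]
[0.5563 0.2362 0.17  ] [0.79 0.1  0.42]
move [-0.005  0.075  0.83 ] turn -0.01
scene 223 ((547.675537109375, 225.28782653808594), (33.03086853027344, 64.46424102783203), 45.204647064208984)
side 401 ((550.407470703125, 226.08230590820312), (38.24598693847656, 67.05650329589844), 50.24331283569336)
```

Shift 3 mm along tool y, then descend to just above the lugs.

Request:
drive_tool --moves '[0,0.08,0,0,34,0,0.08,0.3,0,34,0,0.08,0.6,0,34,0,0.08,0.85,0,34,0,0.08,0.95,0,34]'

```text
time_s: 19.02
tool_pos: [0.5587, 0.2374, 0.1304]
tool_rot: [-179.9, 0.0, 95.9]
force: [-0.0, 1.1, -0.2]
grip_width: 0.0396
grasp_force: 30.0
```

```bash
python3 - <<'E'
from h import *
for i in range(3):
    o=env.get_obs(); print(np.round(o['tool_pos'],4),np.round(o["force"],2)); env.read_camera("wrist")
E
```

```text
[0.5587 0.2374 0.1304] [-0.01  1.1  -0.2 ]
[0.5587 0.2374 0.1304] [-0.76  0.6  -1.1 ]
[0.559  0.2375 0.1311] [ 1.31  0.62 -0.01]
```

Request:
drive_tool --moves '[0,0,0.06,0,34,0,0,0.12,0,34,0,0,0.18,0,34,0,0,0.22,0,34,0,0,0.26,0,34]' --squeeze 40

```text
time_s: 19.8
tool_pos: [0.561, 0.2382, 0.123]
tool_rot: [179.8, -0.1, 95.9]
force: [1.4, 0.4, 9.1]
grip_width: 0.0392
grasp_force: 40.0
```

Request:
drive_tool --moves '[0,0,0.05,0,34,0,0,0.1,0,34,0,0,0.15,0,34]'

```text
time_s: 20.18
tool_pos: [0.5589, 0.2375, 0.115]
tool_rot: [-179.9, 0.0, 95.9]
force: [-0.5, -0.1, -2.9]
grip_width: 0.0393
grasp_force: 40.0
```

The force peaked at 9 N and then dropped, so the cap clicked. Now press it home.

Request:
drive_tool --moves '[0,0,0.05,0,34,0,0,0.1,0,34,0,0,0.13,0,34,0,0,0.13,0,34]'

```text
time_s: 20.68
tool_pos: [0.5607, 0.2379, 0.1115]
tool_rot: [179.8, -0.1, 95.9]
force: [1.3, 0.2, 5.6]
grip_width: 0.0397
grasp_force: 40.0
```

Request:
drive_tool --moves '[0,0,0.03,0,34,0,0,0.03,0,34]'

```text
time_s: 20.92
tool_pos: [0.5613, 0.238, 0.1113]
tool_rot: [179.7, -0.1, 95.9]
force: [0.2, 0.1, 8.4]
grip_width: 0.0397
grasp_force: 40.0
```

Request:
drive_tool --moves '[0,0,0.03,0,34,0,0,0.03,0,34,0,0,0.03,0,34]'

```text
time_s: 21.3
tool_pos: [0.5614, 0.238, 0.1113]
tool_rot: [179.7, -0.1, 95.9]
force: [-1.1, -1.3, 14.4]
grip_width: 0.0394
grasp_force: 40.0
```

```bash
python3 - <<'E'
from h import *
for i in range(10):
    o=env.get_obs(); print(np.round(o['tool_pos'],4),np.round(o["force"],1)); env.read_camera("wrist")
im,d,W=cloud("side"); save("end.png",cv2.resize(im[110:290,190:390],None,fx=3,fy=3))
E
```

```text
[0.5614 0.238  0.1113] [-1.1 -1.3 14.4]
[0.5613 0.238  0.1112] [-1.2 -0.5 14.4]
[0.5613 0.238  0.1113] [-0.3 -0.8 14.3]
[0.5614 0.238  0.1113] [-1.3 -1.3 14.9]
[0.5613 0.238  0.1113] [-2.2 -0.5 15.3]
[0.5614 0.238  0.1113] [-1.2 -1.2 14.8]
[0.5614 0.238  0.1113] [-0.9 -1.3 13.7]
[0.5614 0.238  0.1113] [-0.1 -0.5 14.3]
[0.5614 0.238  0.1113] [-1.7 -1.7 14.2]
[0.5613 0.238  0.1113] [-1.4 -0.2 14.2]
```

View pics/end.png

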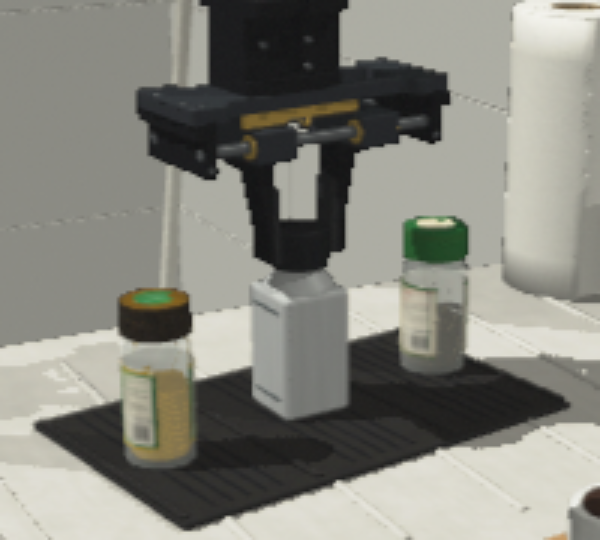

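The cap is home on the upright bottle, and the jars still stand. The force is steady at 14 N, so I'll ease it towards 10 N.

Request:
drive_tool --moves '[0,0,-0.02,0,34,0,0,-0.02,0,34,0,0,-0.02,0,34]'

```text
time_s: 22.22
tool_pos: [0.5613, 0.238, 0.1113]
tool_rot: [179.7, -0.1, 95.9]
force: [-0.1, -0.5, 10.6]
grip_width: 0.0393
grasp_force: 40.0
```

```bash
python3 -c "
from h import *
for i in range(3):
    env.read_camera('wrist'); print(np.round(env.get_obs()['force'],1))
print(env.sign_off())"
```

```text
[ 0.6 -0.8 10.8]
[ 0.4  0.1 10.4]
[ 0.7 -0.9 10.5]
the job is handed in; nothing more can be done
None
```

The job is handed in (no verdict was returned): the bottle stands upright 11 mm from the lane centre, the cap clicked on and is fully home by fingertip height, the fingers still press it with about 10.5 N, and the jars did not move.

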